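Check a bracket in the bench gauge

ROBOT

A 6-joint arm with a two-finger parallel gripper is mounted at the origin on the work surface. World frame = base frame: x ahead of the robot, y to its left, z up, the work surface at z = 0. Lengths are in mm, angles in rad, forces in N, time in s.
With the tool pointing down it reaches from about 350 to 725 mm from the base axis. Payload 4.3 kg.
Tool frame: the origin (TCP) lies on the mounting face of the last link; the fingertips stand ahead of it and the grasp point (between the pads) lies 155 mm ahead of it (env.finger_overhang is the x of the fingertips in the tool frame, in mm); x points along the fingers, z is the direction in which the jaws open and shut, and the axes are right-handed (so a half turn about x gives the same grasp; the last joint's range is limited). The gripper opens to 85 mm and grips with 20 to 120 N. Pads are 22 mm wide; open, the fingers measure 114 mm over their backs; the gripper's body (76 mm by 85 mm) begins 54 mm behind the grasp point. The pads swing forward as they close: fully open they stand 13 mm farther back than shut.
Start: joints at [-1.279, 0.377, 0.081, 1.274, 0, 1.46], TCP at [224.878, -529.224, 404.729] pointing down, gripper open.
Joint ranges: [-2.72, 2.72], [-0.84, 1.66], [-1.02, 1.22], [-1.77, 2.12], [-1.37, 1.28], [-3.14, 3.14]. Speed limits (rad/s): [2.57, 2.57, 3.14, 3.14, 3.14, 3.14].

INTERFACE

Orientations are given as a rotation vector (axis times angle).
In Python, from plant import monitor, get_image, workorder, env gives the robot as it stands.
- The arm moves only by the tool step_arm, never from a script. Its argument "increments" is a list of rows, each a list of 7 numbers: the shift along the tool's x, y, z scaled (see below), then the turn, a rotation vector about the tool's x, y, z scaled (see below), then the closure, from -1 (fully open) to 1 (shut). In form: [[x, y, z, wx, wy, wz, hand], ...]. A call has 1 to 5 rows; each row shifts and turns the commanded pose from where the row before left it, along the tool's axes as they then stand; what a row does not reach is not made up. The controller multiplies each number of a shift by 0.03 m and each number of a turn by 0.15 rad. A row lasts 1/10 s, in which the tool goes at most 50 mm and 8.59 degrees, less where a joint would pass 70% of its speed; a pose out of reach is approached as far as the arm can. A call with a number of a shift or a turn outside -1 to 1 is refused whole. A call with a gripper value outside its range is refused whole. The fingers move at their own pace and stop on an object; "grip_force" is the grip in N (left out, the last holds). Time passes only in rows, so rows that do not move let the fingers close. It gives the time, the measured TCP pose, the force and the opening at its end, in the units of the state.
- monitor.get_obs(): the state, without advancing time (a new reading comes with each control period).
- get_image(name): name is "scene" or "top"; returns a dict with "frame" (384x512x3 uint8, red, green, blue), "depth" (384x512 float32, mm along the optical axis (not along the pixel's ray), 0 where there is no reading), "fx", "fy", "cx", "cy" (pixels), "T" (4x4, takes a point from camera to world coordinates). Camera axes: x right, y down, z forward; pixel columns grow to the right and rows downward; lengths in mm; the calibration is good to about 2 mm. A picture is of the moment at which its call begins.
- workorder.sign_off(): hands the job in, once; it reports no verdict.
The state is a dict: "t": time; "qpos": joint angles; "joint_vel": joint speeds; "tau": joint torques, N m; "position": TCP position; "ee_rot": TCP orientation; "ft_force": force on the tool from outside, world axes, zero at the start; "torque": the same for the moment, N m; "grip_width": finger opening in mm.
Only numpy, scipy, OpenCV 4.12 (cv2) and the standard library are available. Lean on these libraries where they do the work, as an engineer would, in place of code of your own. Each camera call takes 0.05 s, during which the arm holds its last target. There are 200 camera calls.

TASK

Draw the square-tube bracket by its protruding end right out of its carton and put it down on the table, letting go of it: held by that end it cannot enter the gauge. Then take or push it by its end-plate end and slide the tube into the steel gauge, fully home, until the end plate sits flush on the gauge's mouth. Let go, and leave the flat strap, the loose bolts, tape roll and washer where they are.

Things in the scene. Friction and masses are not known exactly. Their poses are not given: they have to be found in the camera images.
- bracket_mid (a point): Yellow-zinc steel bracket, 0.2-0.3 kg: 25 x 25 mm square tube with an upright end plate (6 thick, 60 wide, 45 mm high) centred across one end; 138 mm long overall, flush underneath, slides flat. Point: half-way along, 12.5 mm above the underside; x axis to the open tip (tip at +69, plate front -63, plate back -69 mm), z up. Starts plate-first in a carton, the last 50-70 mm of tube sticking out.
- bracket_plate (a point): Same bracket: point on its axis at the front face of the end plate (the face towards the tip), 12.5 mm above the underside.
- bracket_tip (a point): Same bracket: point at the open tip of the tube, 12.5 mm above the underside. The tip goes first into the gauge.
- carton_a_mouth (a point): Fixed cardboard carton holding the bracket, lying on its side: 110 mm deep, 105 wide, 62 high, walls 4, floor 3 mm, open at one end only. Point: centre of the mouth, 31 mm above the table; x axis points into the carton (things are drawn out along -x). The two cartons look alike and may swap places.
- carton_b_mouth (a point): Mouth of the other, equal carton, which holds the flat strap. Same axes.
- gauge_mouth (a point): Fixed steel gauge: straight roofed channel with no floor (the bracket slides on the table), outside 75 wide, 41 high, 158 mm long; channel 29 wide, 31 high, 150 mm deep, sides flaring to about 41 mm wide over the first 16 mm; 10 mm sight slot in the roof. Point: centre of the mouth face, 12.5 mm above the table; x axis into the channel. Home: bracket_plate is at this point.
- strap_mid (a point): Bystander: flat zinc strap, 137 mm long, 40 mm wide, 8 mm thick, round-ended, in the other carton with its end sticking out. Point at the middle of its length, half-way up the thickness.
- bolt_a_mid (a point): Bystander: flange bolt standing on its head, 90 mm tall, head 42 mm across; point at its middle.
- bolt_b_mid (a point): Bystander: another such standing bolt, 90 mm tall; point at its middle.
- bolt_c_mid (a point): Bystander: square-headed bolt lying down, 91 mm long, 36 mm head; point near its middle.
- tape_mid (a point): Bystander: roll of brown tape lying flat, 90 mm across, 45 mm high; point at its middle.
- washer_mid (a point): Bystander: thick black rubber washer, 70 mm across, 16 mm high; point at its middle.

How it is judged (in metres and radians):
On the way:
1. the bracket is right out of the carton, lying on the table, let go and at rest, its plate still at least 20 mm from the gauge's mouth (x of bracket_plate in the frame of carton_a_mouth below 0 m and height (world z) of bracket_mid below 0.017 m and angle between bracket_mid's own z axis and vertical below 0.08 rad and contact force between the fingers and bracket below 0.3 N and linear speed of bracket below 0.02 m/s and x of bracket_plate in the frame of gauge_mouth below -0.02 m), for 0.2 s.
At the end, for the whole second after the job is handed in: The tube is in the gauge's channel, tip first and right way up, and the front face of the end plate is within 4 mm of the mouth face (point within 8 mm of the mouth point, axes within 0.06 rad); the bracket is released and at rest (x of bracket_plate in the frame of gauge_mouth above -0.004 m and distance between bracket_plate and gauge_mouth below 0.008 m and x of bracket_tip in the frame of gauge_mouth above 0.125 m and angle between the x axis of bracket_mid and the x axis of gauge_mouth, either way round below 0.06 rad and angle between bracket_mid's own z axis and vertical below 0.06 rad and linear speed of bracket below 0.01 m/s); the robot touches nothing.
It fails at once if a bystander (strap, a bolt, tape roll, washer) is moved by more than 30 mm (distance of any of strap_mid, bolt_a_mid, bolt_b_mid, bolt_c_mid, tape_mid, washer_mid from where it was at the start of the episode above 0.03 m).
It also fails if it takes over 61 s, if anything falls off the work surface, if the arm or the gripper's body presses on something with over 40 N, if the wrist force passes 120 N, or if a joint passes its speed limit or range.

## Working session

There is one attempt and no reset: what is moved stays moved. The work goes in short steps, Python scripts to look and compute and a tool call to move; the robot and the scene stay as the last step left them, time stands still between calls to the robot, and variables do not carry over. Pictures are saved under pics/ and viewed, about 8 in all and at most 12, crops included, and the job is handed in when it is done.

Besides the shell and the picture viewer there is one more tool, called after "Call:" as name(argument=value, ...) on one line, values as JSON. step_arm: Moves the arm, as the interface text tells. Its arguments: {"type":"object","properties":{"increments":{"type":"array","items":{"type":"array","items":{"type":"number","minimum":-1,"maximum":1}}},"grip_force":{"type":"number"}},"required":["increments"]}

```bash
ls; mkdir -p pics; python3 - <<'E'
from plant import monitor,get_image,env
import cv2,numpy as np
print(monitor.get_obs(), env.finger_overhang)
for n in("scene","top"):
    d=get_image(n); np.savez(f"{n}0.npz",**d); cv2.imwrite(f"pics/{n}0.png",d["frame"][...,::-1]); print(d["T"],d["fx"],d["cx"],d["cy"])
E
```

```text
pics
{'t': 0.0, 'qpos': array([-1.27933126e+00,  3.78070356e-01,  7.96237314e-02,  1.27440800e+00,
        1.09049182e-05,  1.46050159e+00]), 'joint_vel': array([-0.00073358, -0.00010552, -0.00039285, -0.00077716,  0.0017733 ,
       -0.00028899]), 'tau': array([-3.24933617e-04, -4.63608313e+01,  2.69872963e+01,  2.08844128e-02,
       -2.85972774e-04, -2.97890097e-06]), 'position': array([ 224.76832585, -528.91562671,  403.75551587]), 'ee_rot': array([ 0.9096701 ,  1.3745063 , -0.90748642]), 'ft_force': array([-1.278137  , -0.57325869,  0.5275203 ]), 'torque': array([-0.02251791,  0.00483239, -0.01386877]), 'grip_width': 85.23824673620862} 173.4
[[-6.05025793e-01  6.16911010e-01 -5.03353351e-01  9.87804405e+02]
 [ 7.96177255e-01  4.63405436e-01 -3.89046501e-01  3.11241105e+02]
 [-6.75039069e-03 -6.36141657e-01 -7.71542756e-01  7.86101796e+02]
 [ 0.00000000e+00  0.00000000e+00  0.00000000e+00  1.00000000e+00]] 364.1085779608704 253.76733648110803 195.88860163582862
[[ 4.16773924e-03 -9.89733889e-01  1.42861674e-01  3.62038855e+02]
 [-9.99970775e-01 -3.20924024e-03  6.93904519e-03 -5.69204480e+01]
 [-6.40933075e-03 -1.42886419e-01 -9.89718340e-01  1.29725238e+03]
 [ 0.00000000e+00  0.00000000e+00  0.00000000e+00  1.00000000e+00]] 476.81086354338044 260.42807548124057 199.62432005079955
```

View pics/top0.png

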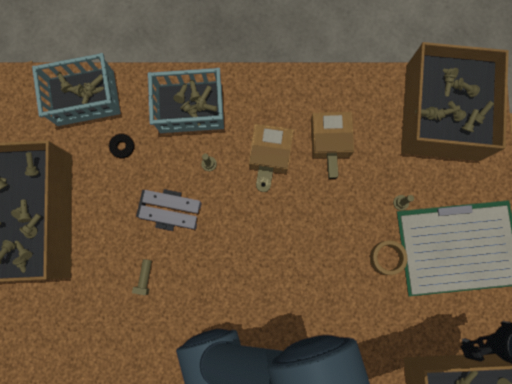

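View pics/scene0.png

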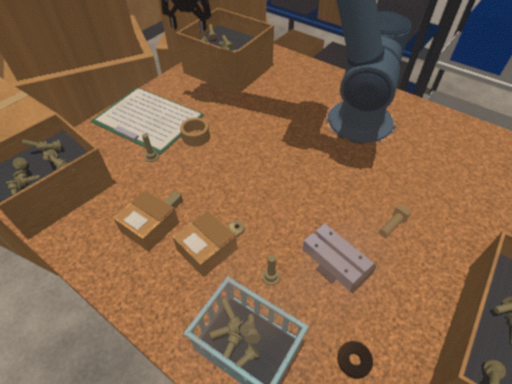

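```bash
cat > h.py <<'E'
import numpy as np,cv2
from plant import monitor,get_image,env
from scipy.spatial.transform import Rotation as R
def cloud(d):
    v,u=np.mgrid[0:384,0:512]; z=d["depth"].astype(float)
    p=np.stack([(u-d["cx"])/d["fx"]*z,(v-d["cy"])/d["fy"]*z,z],-1)
    return p@d["T"][:3,:3].T+d["T"][:3,3]
def ortho(dicts,x0,x1,y0,y1,s):  # world-aligned height map
    pass
E
python3 - <<'E'
from h import *
d=np.load("top0.npz"); s=np.load("scene0.npz")
a=cv2.resize(d["frame"][120:240,125:225],None,fx=4,fy=4,interpolation=2)
b=cv2.resize(d["frame"][100:220,240:360],None,fx=4,fy=4,interpolation=2)[:, :400]
b=cv2.resize(d["frame"][100:220,250:350],None,fx=4,fy=4,interpolation=2)
c=cv2.resize(s["frame"][180:300,100:300],None,fx=2,fy=2)
e=cv2.resize(s["frame"][200:300,280:430],None,fx=400/150,fy=400/150)[:240]
im=np.vstack([np.hstack([a,b]),]); cv2.imwrite("pics/z1.png",im[...,::-1])
im=cv2.resize(s["frame"][180:310,100:400],None,fx=2.6,fy=2.6,interpolation=2)
cv2.imwrite("pics/z2.png",im[...,::-1])
for n,dd in(("top",d),("scene",s)):
    P=cloud(dd); np.save(n+"P.npy",P)
    if n=="top":
        for u,v in[(150,202),(170,206),(190,212),(272,135),(270,150),(332,125),(332,145),(332,160),(332,170),(332,176),(264,176),(264,183),(120,300),(230,250),(300,250)]: print(u,v,P[v,u].round(1))
E
```

```text
150 202 [536.5 246.8  37.9]
170 206 [525.3 192.2  42.1]
190 212 [5.144e+02 1.451e+02 2.000e-01]
272 135 [714.1 -78.4  64.2]
270 150 [672.8 -73.1  65.5]
332 125 [ 742.2 -238.7   63.5]
332 145 [ 686.6 -237.3   66.3]
332 160 [ 654.4 -242.    29.7]
332 170 [ 626.2 -241.1   32.1]
332 176 [ 611.  -241.8   25.3]
264 176 [612.9 -57.4  12.8]
264 183 [593.6 -57.5  11.6]
120 300 [277.2 325.5   3.1]
230 250 [ 4.112e+02  3.400e+01 -2.000e-01]
300 250 [ 411.7 -155.1    4.6]
```

View pics/z1.png

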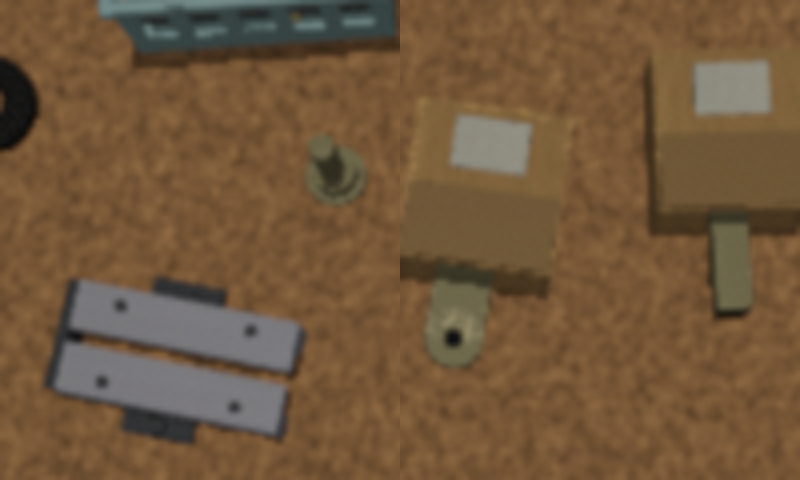

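View pics/z2.png

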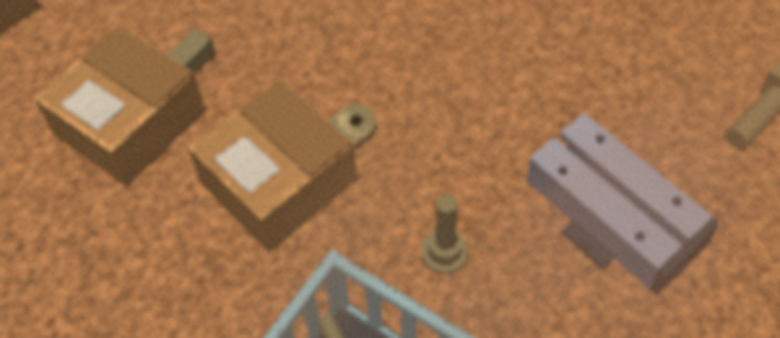

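```bash
python3 - <<'E'
from h import *
def rect(p,n):
    c,(w,h),a=cv2.minAreaRect(p[:,:2].astype(np.float32)); print(n,len(p),"c",np.round(c,1),"wh",round(w,1),round(h,1),"a",round(a,1),"medz",np.median(p[:,2]).round(1))
    m=p[:,:2].mean(0); U,S,V=np.linalg.svd(p[:,:2]-m,full_matrices=False); print("   mean",m.round(1),"pca dir",V[0].round(4))
for n in("top","scene"):
    P=np.load(n+"P.npy").reshape(-1,3)
    def sel(x0,x1,y0,y1,z0,z1): return P[(P[:,0]>x0)&(P[:,0]<x1)&(P[:,1]>y0)&(P[:,1]<y1)&(P[:,2]>z0)&(P[:,2]<z1)]
    print(n)
    rect(sel(450,610,90,310,34,50),"gauge top")
    rect(sel(570,660,-275,-205,18,40),"tube")
    rect(sel(640,800,-320,-180,54,75),"cartonA")
    rect(sel(600,800,-150,-10,54,75),"cartonB")
    rect(sel(560,640,-90,-20,5,20),"strap")
    g=sel(430,640,-20,90,12,120); 
    if len(g): rect(g,"bolt?")
    m=(P[:,2]>10)&(P[:,0]>300)&(P[:,0]<700)&(P[:,1]>-480)&(P[:,1]<380)
    q=P[m]; im=np.zeros((86,44),np.uint8); im[((q[:,1]+480)/10).astype(int).clip(0,85),((q[:,0]-300)/10).astype(int).clip(0,43)]=1
    k,l,st,ce=cv2.connectedComponentsWithStats(im)
    for i in range(1,k):
        if st[i,4]>2: print("  blob x",300+10*st[i,0],300+10*(st[i,0]+st[i,2]),"y",-480+10*st[i,1],-480+10*(st[i,1]+st[i,3]))
print(R.from_rotvec(monitor.get_obs()["ee_rot"]).as_matrix().round(3))
# slot heights along gauge axis
P=np.load("topP.npy")
for u in range(142,203,4): print(u,[int(P[v,u,2]) for v in range(194,224,1)])
E
```

```text
top
gauge top 1474 c [519.5 199.1] wh 159.1 75.2 a 78.9 medz 41.0
   mean [519.1 199. ] pca dir [-0.1927 -0.9813]
tube 179 c [ 632.9 -243.8] wh 50.4 25.0 a 0.9 medz 27.5
   mean [ 633.1 -243.6] pca dir [-0.9989 -0.0471]
cartonA 1592 c [ 724.3 -241.2] wh 112.7 106.2 a 1.1 medz 63.3
   mean [ 723.2 -240.6] pca dir [-0.9979  0.0649]
cartonB 1594 c [684.7 -75.2] wh 104.9 110.5 a 82.0 medz 63.5
   mean [683.8 -75.1] pca dir [-0.9963  0.0856]
strap 367 c [600.2 -56.1] wh 78.2 63.5 a 0.1 medz 11.0
   mean [606.5 -57.2] pca dir [-0.9819  0.1892]
bolt? 13 c [638.3  35.1] wh 3.1 109.5 a 0.2 medz 26.8
   mean [638.1  14.6] pca dir [0.0064 1.    ]
  blob x 420 430 y -480 -450
  blob x 450 480 y -480 -440
  blob x 670 700 y -480 -430
  blob x 340 440 y -450 -340
  blob x 520 560 y -450 -410
  blob x 600 700 y -300 -180
  blob x 570 700 y -130 -10
  blob x 630 670 y 70 120
  blob x 460 580 y 110 290
  blob x 300 390 y 240 290
  blob x 660 700 y 300 380
scene
gauge top 1857 c [518.3 198.5] wh 158.5 78.2 a 78.6 medz 41.0
   mean [520.9 202.3] pca dir [0.1952 0.9808]
tube 144 c [ 628.8 -244.2] wh 45.
[... 2046 characters left out ...]
]
182 [0, -2, -1, 40, 44, 38, 41, 43, 41, 41, 37, 41, 42, 43, 41, 41, 3, -1, 1, 0, 39, 37, 45, 35, 36, 42, 42, 40, 40, 39]
186 [0, 4, -2, -1, 43, 38, 39, 40, 41, 37, 37, 37, 38, 39, 37, 43, 37, 0, -2, 0, 45, 39, 37, 38, 41, 42, 39, 46, 41, 37]
190 [0, 0, -2, -2, -2, 40, 40, 39, 46, 39, 44, 40, 42, 44, 38, 44, 38, 38, 0, -1, 2, 37, 42, 41, 44, 42, 41, 42, 43, 42]
194 [0, 2, 1, 0, 3, -2, 45, 37, 46, 41, 37, 44, 40, 37, 44, 42, 44, 45, -2, 5, 1, -6, 39, 38, 40, 40, 36, 40, 44, 43]
198 [0, -5, -4, -2, 0, 1, 42, 41, 37, 45, 37, 43, 42, 38, 35, 33, -1, 0, 0, -1, 1, 0, 2, -2, 2, 0, 5, 1, 1, -4]
202 [-1, -1, 0, 0, 0, 0, 0, -1, -2, 0, -2, 2, 3, 0, 2, -2, 2, -1, 0, 0, 0, 0, -1, 0, -2, -2, 1, 0, 0, -1]
```

Call:
step_arm(increments=[[0,0,0,-1,0,0,-1],[0,0,0,-1,0,0,-1],[0,0,0,-1,0,0,-1],[0,0,0,-1,0,0,-1],[0,0,0,-1,0,0,-1]], grip_force=60)

```text
t: 0.6
position: [224.8, -529.0, 404.1]
ee_rot: [0.325, 1.547, -0.323]
ft_force: [-0.2, 0.5, 0.5]
grip_width: 85.5
```

Call:
step_arm(increments=[[0,0,0,-1,0,0,-1],[0,0,0,-1,0,0,-1],[0,0,0,-1,0,0,-1],[0,0,0,-1,0,0,-1],[0,0,0,-1,0,0,-1]])

```text
t: 1.1
position: [224.8, -529.0, 404.1]
ee_rot: [-0.264, 1.555, 0.266]
ft_force: [0.1, -0.2, 0.4]
grip_width: 85.4
```

Call:
step_arm(increments=[[0,0,0,-1,0,0,-1],[0,0,0,-1,0,0,-1],[0,0,0,-1,0,0,-1],[0,0,0,-1,0,0,-1],[0,0,0,-1,0,0,-1]])

```text
t: 1.6
position: [224.8, -529.0, 404.1]
ee_rot: [-0.845, 1.4, 0.847]
ft_force: [-0.4, -0.1, 0.1]
grip_width: 85.7
```

Call:
step_arm(increments=[[0,0,0,-1,0,0,-1],[0,0,0,-1,0,0,-1],[0,0,0,-1,0,0,-1],[0,0,0,-0.5,0,0,-1],[0,0,0,0,0,0,-1]])

```text
t: 2.1
position: [224.8, -529.0, 404.2]
ee_rot: [-1.234, 1.192, 1.236]
ft_force: [-0.5, 0.8, -0.6]
grip_width: 85.7
```

Call:
step_arm(increments=[[0,-0.6,0.4,0,0,0,-1],[0,-0.98,0.64,0,0,0,-1],[0,-0.98,0.64,0,0,0,-1],[0,-0.98,0.64,0,0,0,-1],[0,-0.98,0.64,0,0,0,-1]])

```text
t: 2.6
position: [358.2, -434.7, 404.5]
ee_rot: [-1.233, 1.193, 1.234]
ft_force: [0.8, -0.6, -0.2]
grip_width: 85.2
```

Call:
step_arm(increments=[[0.2,-0.98,0.65,0,0,0,-1],[0.2,-0.98,0.65,0,0,0,-1],[0.2,-0.98,0.65,0,0,0,-1],[0.2,-0.98,0.65,0,0,0,-1],[0.2,-0.98,0.65,0,0,0,-1]])

```text
t: 3.1
position: [501.7, -332.0, 374.2]
ee_rot: [-1.233, 1.193, 1.234]
ft_force: [-0.6, -1.5, -0.9]
grip_width: 85.8
```

Call:
step_arm(increments=[[0.3,-0.98,0.65,0,0,0,-1],[0.3,-0.98,0.65,0,0,0,-1],[0.3,-0.98,0.65,0,0,0,-1],[0.3,-0.6,0.4,0,0,0,-1],[0,0,0,0,0,0,-1]])

```text
t: 3.6
position: [605.8, -256.6, 336.3]
ee_rot: [-1.234, 1.191, 1.239]
ft_force: [0.1, -0.7, 0.6]
grip_width: 85.2
```

```bash
cat >> h.py <<'E'
def go(xy,z=None,o=None):
    o=o or monitor.get_obs(); M=R.from_rotvec(o["ee_rot"]).as_matrix(); p=o["position"]
    t=np.array([*xy,p[2] if z is None else z]); print("p",p.round(1),"yaw_y",np.degrees(np.arctan2(M[1,1],M[0,1])).round(2),"down",M[:,0].round(3),"units",(M.T@(t-p)/30).round(3),"q",o["qpos"].round(2),"f",o["ft_force"].round(1),"w",round(o["grip_width"],1))
E
python3 -c "
from h import *
go((625,-244),180)"
```

```text
p [ 605.8 -256.6  336.3] yaw_y -177.86 down [-0.002  0.002 -1.   ] units [ 5.211 -0.665  0.383] q [-0.5   0.58  0.22  1.22  0.   -0.53] f [ 0.1 -0.7  0.6] w 85.2
```

Call:
step_arm(increments=[[0.6,-0.33,0.19,0,0,0,-1],[0.9,-0.33,0.19,0,0,0,-1],[1,0,0,0,0,0,-1],[1,0,0,0,0,0,-1],[0.8,0,0,0,0,0,-1]])

```text
t: 4.1
position: [622.6, -247.3, 208.1]
ee_rot: [-1.232, 1.195, 1.235]
ft_force: [0.3, 0.3, -0.0]
grip_width: 85.6
```

Call:
step_arm(increments=[[0.4,0,0,0,0,0,-1],[0.4,0,0,0,0,0,-1],[0.1,0,0,0,0,0,-1],[0,0,0,0,0,0,-1]])

```text
t: 4.5
position: [623.9, -247.1, 183.1]
ee_rot: [-1.235, 1.193, 1.234]
ft_force: [0.5, -0.2, 0.1]
grip_width: 85.3
```

```bash
python3 - <<'E'
from h import *
go((625,-244),180)
d=get_image("top"); s=get_image("scene")
a=cv2.resize(d["frame"][100:200,280:380],None,fx=4,fy=4,interpolation=2)
b=cv2.resize(s["frame"][150:250,100:200],None,fx=4,fy=4,interpolation=2)
cv2.imwrite("pics/g1.png",np.hstack([a,b])[...,::-1])
E
```

```text
p [ 623.9 -247.1  183.1] yaw_y -178.01 down [ 0. -0. -1.] units [ 0.105 -0.042  0.103] q [-0.47  0.7   0.03  0.9  -0.   -0.51] f [ 0.5 -0.2  0.1] w 85.3
```

View pics/g1.png

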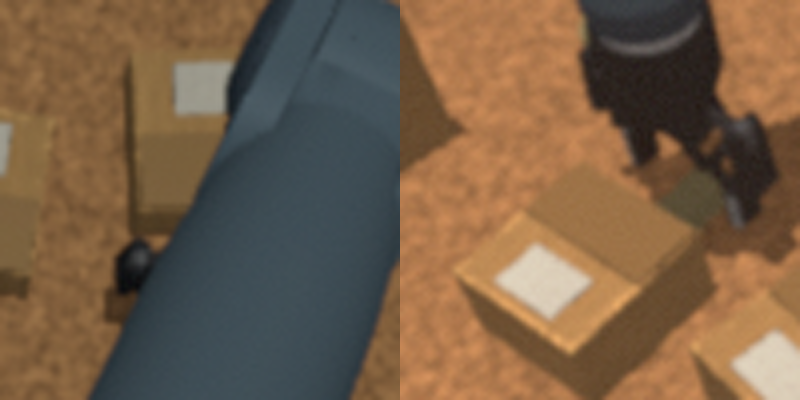

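Call:
step_arm(increments=[[0.17,0,0.1,0,0,0,-1],[0,0,0,0,0,0,0.3],[0,0,0,0,0,0,1],[0,0,0,0,0,0,1],[0,0,0,0,0,0,1]], grip_force=60)

```text
t: 5.1
position: [623.8, -243.8, 177.8]
ee_rot: [-1.235, 1.192, 1.235]
ft_force: [-0.4, -1.1, 0.1]
grip_width: 28.2
```

Call:
step_arm(increments=[[0,0,0,0,0,0,1],[0,0,0,0,0,0,1],[0,0,0,0,0,0,1]])

```text
t: 5.4
position: [623.8, -243.9, 178.0]
ee_rot: [-1.236, 1.192, 1.235]
ft_force: [-0.1, -0.2, 2.8]
grip_width: 24.0
```

Call:
step_arm(increments=[[0,0.3,0,0,0,0,1],[0,0.5,0,0,0,0,1],[0,0.5,0,0,0,0,1],[0,0.5,0,0,0,0,1],[0,0.5,0,0,0,0,1]])

```text
t: 5.9
position: [554.0, -246.2, 177.7]
ee_rot: [-1.236, 1.191, 1.234]
ft_force: [1.1, 0.4, 0.0]
grip_width: 23.8
```

Call:
step_arm(increments=[[0,0.5,0,0,0,0,1],[0,0.6,0,0,0,0,1],[0,0.6,0,0,0,0,1],[0,0.5,0,0,0,0,1],[0,0.3,0,0,0,0,1]])

```text
t: 6.4
position: [477.4, -248.2, 176.7]
ee_rot: [-1.232, 1.194, 1.238]
ft_force: [-0.1, 0.5, -2.2]
grip_width: 23.7
```

```bash
python3 - <<'E'
from h import *
go((506,80))
s=get_image("scene"); d=get_image("top")
a=cv2.resize(s["frame"][80:230,80:280],None,fx=3,fy=3,interpolation=2)
cv2.imwrite("pics/g2.png",a[...,::-1])
E
```

```text
p [ 477.4 -248.2  176.7] yaw_y -178.02 down [-0.003  0.002 -1.   ] units [ 0.014 -1.331 10.9  ] q [-0.6   0.49 -0.39  0.7  -0.   -0.63] f [-0.1  0.5 -2.2] w 23.7
```

View pics/g2.png

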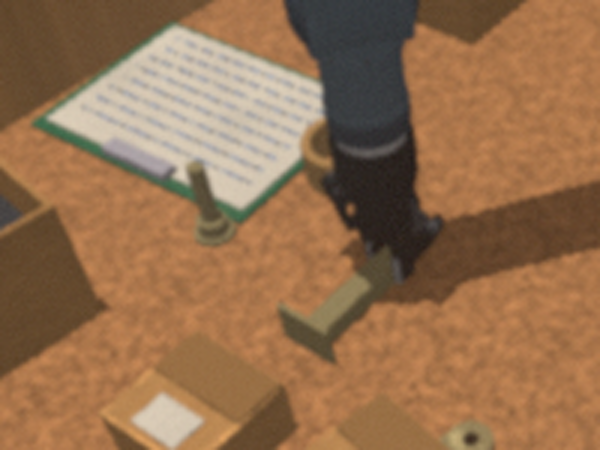

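Call:
step_arm(increments=[[-0.3,0,0,0,0,0,1],[-0.3,0.2,0.5,0,0,0,1],[0,0.3,0.9,0,0,0,1],[0,0.3,1,0,0,0,1],[0,0,0.8,0,0,0,1]])

```text
t: 7.0
position: [452.0, -152.5, 196.2]
ee_rot: [-1.235, 1.192, 1.236]
ft_force: [-0.7, 0.8, -2.0]
grip_width: 23.9
```

Call:
step_arm(increments=[[0,0,0,0.6,0,0,1],[0,0,0,0.9,0,0,1],[0,0,0,0.9,0,0,1],[0,0,0,0.9,0,0,1],[0,0,0,0.9,0,0,1]])

```text
t: 7.5
position: [453.7, -153.8, 196.5]
ee_rot: [-0.758, 1.433, 0.756]
ft_force: [0.1, 0.0, -2.6]
grip_width: 23.8
```

Call:
step_arm(increments=[[0,0,0,0.9,0,0,1],[0,0,0,0.9,0,0,1],[0,0,0,0.9,0,0,1],[0,0,0,0.9,0,0,1],[0,0,0,0.9,0,0,1]])

```text
t: 8.0
position: [453.7, -153.9, 196.5]
ee_rot: [-0.233, 1.556, 0.232]
ft_force: [-0.6, 0.4, -2.2]
grip_width: 24.1
```

Call:
step_arm(increments=[[0,0,0,0.9,0,0,1],[0,0,0,0.9,0,0,1],[0,0,0,0.9,0,0,1],[0,0,0,0.62,0,0,1],[0,0,0,0,0,0,1]])

```text
t: 8.5
position: [453.6, -153.9, 196.4]
ee_rot: [0.154, 1.563, -0.154]
ft_force: [0.6, -0.3, -2.3]
grip_width: 24.0
```

```bash
python3 - <<'E'
from h import *
go((494.3,74.3))
s=get_image("scene"); d=get_image("top")
P=cloud(s).reshape(-1,3); q=P[(P[:,0]>390)&(P[:,0]<490)&(P[:,1]>-300)&(P[:,1]<-170)&(P[:,2]>3)&(P[:,2]<70)]
for y in range(-300,-170,10):
    w=q[(q[:,1]>=y)&(q[:,1]<y+10)]; 
    if len(w): print(y,len(w),w.min(0).round(0),w.max(0).round(0),np.median(w,0).round(1))
E
```

```text
p [ 453.6 -153.9  196.4] yaw_y 78.76 down [ 0.002 -0.    -1.   ] units [ 1.000e-03  7.725e+00 -1.530e-01] q [-0.46  0.36 -0.53  0.68  0.    1.31] f [ 0.6 -0.3 -2.3] w 24.0
-290 1 [ 473. -281.    6.] [ 473. -281.    6.] [ 473.2 -281.4    5.7]
-280 92 [ 409. -280.   19.] [ 459. -270.   68.] [ 448.  -273.1   49.1]
-270 105 [ 400. -270.   22.] [ 447. -260.   68.] [ 419.4 -265.6   50.1]
-260 31 [ 419. -260.    4.] [ 463. -250.   48.] [ 440.7 -254.3   44.6]
-250 27 [ 422. -250.   29.] [ 447. -240.   48.] [ 436.5 -245.2   45.7]
-240 19 [ 427. -240.   40.] [ 449. -230.   49.] [ 438.7 -236.1   46.9]
-230 7 [ 434. -229.    3.] [ 458. -224.   49.] [ 446.5 -228.5   46.5]
-220 1 [ 438. -210.   45.] [ 438. -210.   45.] [ 437.8 -210.1   44.9]
-210 4 [ 441. -207.   44.] [ 449. -201.   47.] [ 442.6 -204.3   45.1]
-200 6 [ 446. -199.    4.] [ 457. -190.   48.] [ 453.5 -195.2   45.3]
```

Call:
step_arm(increments=[[0,0.5,0,0,0,0,1],[0,0.9,-0.03,0,0,0,1],[0,1,-0.03,0,0,0,1],[0,1,-0.03,0,0,0,1],[0,1,-0.03,0,0,0,1]])

```text
t: 9.1
position: [475.3, -22.5, 196.0]
ee_rot: [0.154, 1.564, -0.153]
ft_force: [1.0, -0.3, -1.7]
grip_width: 23.7
```

Call:
step_arm(increments=[[0,1,-0.03,0,0,0,1],[0,1,0,0,0,0,1],[0,0.8,0,0,0,0,1],[0,0.5,0,0,0,0,1],[0,0,0,0,0,0,1]])

```text
t: 9.6
position: [493.9, 75.1, 195.9]
ee_rot: [0.152, 1.564, -0.151]
ft_force: [0.6, -0.7, -2.2]
grip_width: 24.3
```

Call:
step_arm(increments=[[0.3,0,0,0,0,0,1],[0.25,0,0,0,0,0,1],[0.08,0,0,0,0,0,1],[0,0,0,0,0,0,1]])

```text
t: 10.0
position: [492.6, 72.9, 175.8]
ee_rot: [0.155, 1.567, -0.156]
ft_force: [-0.1, 0.4, -2.4]
grip_width: 24.1
```

```bash
python3 - <<'E'
from h import *
go((494.3,74.3),175.5)
E
```

```text
p [492.6  72.9 175.8] yaw_y 78.65 down [-0.002 -0.    -1.   ] units [0.01  0.058 0.046] q [ 0.02  0.42 -0.5   0.65 -0.    1.79] f [-0.1  0.4 -2.4] w 24.1
```

Call:
step_arm(increments=[[0.05,0,0.05,0,0,0,1],[0,0,0,0,0,0,1],[0,0,0,0,0,0,1]])

```text
t: 10.3
position: [494.9, 73.2, 175.4]
ee_rot: [0.155, 1.565, -0.155]
ft_force: [-1.0, 0.3, -1.7]
grip_width: 23.4
```

Call:
step_arm(increments=[[0,0,0,0,0,0,0.3],[0,0,0,0,0,0,-0.2],[0,0,0,0,0,0,-1],[0,0,0,0,0,0,-1],[0,0,0,0,0,0,-1]])

```text
t: 10.8
position: [494.7, 73.3, 175.3]
ee_rot: [0.155, 1.565, -0.155]
ft_force: [0.4, 0.4, 0.0]
grip_width: 84.5
```

Call:
step_arm(increments=[[0,0,0,0,0,0,-1],[0,0,0,0,0,0,-1],[-0.5,0,0,0,0,0,-1],[-1,0,0,0,0,0,-1],[-1,0,0,0,0,0,-1]])

```text
t: 11.3
position: [494.1, 73.3, 250.5]
ee_rot: [0.154, 1.567, -0.155]
ft_force: [1.2, 0.8, -0.1]
grip_width: 85.2
```

Call:
step_arm(increments=[[-1,-1,0,0,0,0,-1],[-1,-1,0,0,0,0,-1],[-1,-1,0,0,0,0,-1],[-1,-1,0,0,0,0,-1],[0,-1,0,0,0,0,-1]])

```text
t: 11.8
position: [466.4, -75.3, 374.6]
ee_rot: [0.153, 1.557, -0.156]
ft_force: [1.1, -0.4, 0.2]
grip_width: 85.4
```

```bash
python3 - <<'E'
from h import *
go((460,-80))
s=get_image("scene"); d=get_image("top")
for n,i in(("s",s),("t",d)): np.savez(n+"1.npz",**i)
a=cv2.resize(s["frame"][130:280,230:430],None,fx=2,fy=2,interpolation=2)
b=cv2.resize(d["frame"][160:310,100:300],None,fx=2,fy=2,interpolation=2)
cv2.imwrite("pics/g3.png",np.hstack([a,b])[...,::-1])
for i in(s,d):
    P=cloud(i).reshape(-1,3); q=P[(P[:,0]>400)&(P[:,0]<540)&(P[:,1]>-110)&(P[:,1]<100)&(P[:,2]>15)&(P[:,2]<70)]
    for y in range(-110,100,10):
        w=q[(q[:,1]>=y)&(q[:,1]<y+10)]; 
        if len(w): print(y,len(w),w.min(0).round(0),w.max(0).round(0),np.median(w,0).round(1))
E
```

```text
p [466.4 -75.3 374.6] yaw_y 78.73 down [ 0.008 -0.002 -1.   ] units [-0.001 -0.197 -0.178] q [-0.29  0.18 -0.27  1.12 -0.    1.47] f [ 1.1 -0.4  0.2] w 85.4
-60 2 [498. -50.  35.] [498. -50.  47.] [497.8 -50.1  41. ]
-50 94 [443. -50.  16.] [500. -40.  48.] [483.7 -44.2  36.4]
-40 77 [442. -40.  16.] [486. -31.  47.] [460.  -36.9  26. ]
-30 35 [461. -30.  16.] [488. -20.  28.] [476.2 -25.1  24.6]
-20 35 [464. -19.  15.] [489. -10.  29.] [480.4 -14.4  24.4]
-10 33 [466. -10.  16.] [491.  -0.  27.] [480.6  -4.6  24.5]
0 34 [467.   0.  15.] [493.  10.  28.] [483.8   4.   24.2]
10 34 [471.  10.  16.] [496.  20.  27.] [482.6  15.   24.8]
20 36 [473.  20.  16.] [497.  30.  27.] [487.3  24.6  24.4]
30 34 [474.  30.  16.] [500.  40.  28.] [489.   34.6  24.6]
40 39 [475.  40.  17.] [501.  50.  29.] [489.8  45.   24.8]
50 37 [478.  51.  18.] [504.  60.  27.] [494.2  55.   24.6]
60 37 [480.  60.  15.] [505.  70.  26.] [495.1  65.3  24.6]
70 38 [481.  70.  18.] [508.  80.  27.] [496.9  74.9  24.3]
80 40 [483.  81.  15.] [510.  90.  28.] [498.7  85.   23.6]
90 5 [485.  90.  17.] [491.  90.  27.] [489.4  90.2  22.2]
20 5 [488.  28.  20.] [499.  28.  28.] [493.1  28.   24.5]
30 38 [474.  30.  15.] [498.  39.  31.] [487.5  34.8  23.9]
40 38 [477.  41.  17.] [501.  50.  29.] [490.1  44.4  25.3]
50 29 [479.  52.  21.] [504.  58.  30.] [490.2  54.7  24.8]
60 38 [482.  60.  19.] [506.  69.  30.] [493.1  65.2  24.1]
70 39 [482.  71.  16.] [509.  79.  30.] [495.3  74.4  24.8]
80 31 [485.  81.  20.] [509.  90.  29.] [495.4  84.5  25. ]
90 2 [493.  90.  18.] [496.  91.  21.] [494.7  90.4  19.4]
```

View pics/g3.png

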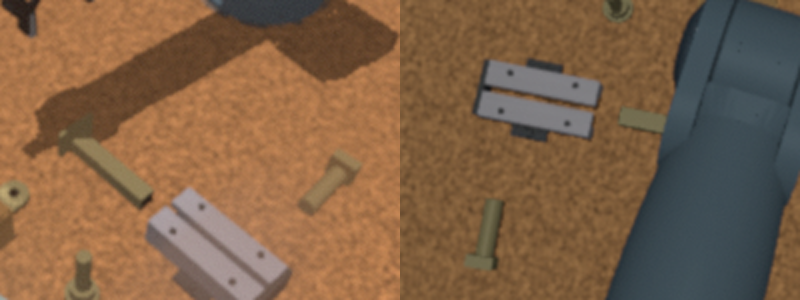

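Call:
step_arm(increments=[[0.5,0.5,-0.05,0,0,0,-1],[1,0.65,0,0,0,0,-1],[1,0,0,0,0,0,-1],[1,0,0,0,0,0,-1],[0.5,0,0,0,0,0,-1]])

```text
t: 12.4
position: [469.0, -38.4, 247.2]
ee_rot: [0.155, 1.57, -0.153]
ft_force: [-0.7, 0.3, 0.1]
grip_width: 85.2
```

Call:
step_arm(increments=[[0,0,0,0,0,0,-1],[0,0,0,0,0,0,-1]])

```text
t: 12.6
position: [470.4, -39.2, 250.1]
ee_rot: [0.154, 1.566, -0.154]
ft_force: [0.8, 0.0, -0.7]
grip_width: 85.6
```

```bash
python3 - <<'E'
from h import *
go((471.6,-41),179)
E
```

```text
p [470.4 -39.2 250.1] yaw_y 78.75 down [-0.001  0.    -1.   ] units [ 2.37  -0.053  0.053] q [-0.22  0.29 -0.48  0.81  0.    1.55] f [ 0.8  0.  -0.7] w 85.6
```

Call:
step_arm(increments=[[0.5,-0.05,0.05,0,0,0,-1],[0.7,0,0,0,0,0,-1],[0.7,0,0,0,0,0,-1],[0.4,0,0,0,0,0,-1],[0.05,0,0,0,0,0,-1]])

```text
t: 13.1
position: [471.8, -41.3, 179.5]
ee_rot: [0.155, 1.566, -0.155]
ft_force: [-0.0, -0.7, 0.3]
grip_width: 85.1
```

Call:
step_arm(increments=[[0,0,0,0,0,0,-0.5],[0,0,0,0,0,0,-0.3],[0,0,0,0,0,0,0],[0,0,0,0,0,0,1],[0,0,0,0,0,0,1]], grip_force=35)

```text
t: 13.6
position: [472.6, -41.5, 181.2]
ee_rot: [0.154, 1.563, -0.155]
ft_force: [-0.9, 0.4, 6.3]
grip_width: 59.3
```

```bash
python3 - <<'E'
from h import *
go((471.6,-41),179)
s=get_image("scene")
a=cv2.resize(s["frame"][130:280,230:430],None,fx=3,fy=3,interpolation=2)
cv2.imwrite("pics/g4.png",a[...,::-1])
E
```

```text
p [472.6 -41.5 181.2] yaw_y 78.72 down [ 0.003 -0.001 -1.   ] units [ 0.072  0.011 -0.036] q [-0.22  0.38 -0.56  0.63 -0.    1.55] f [-0.9  0.4  6.3] w 59.3
```

View pics/g4.png

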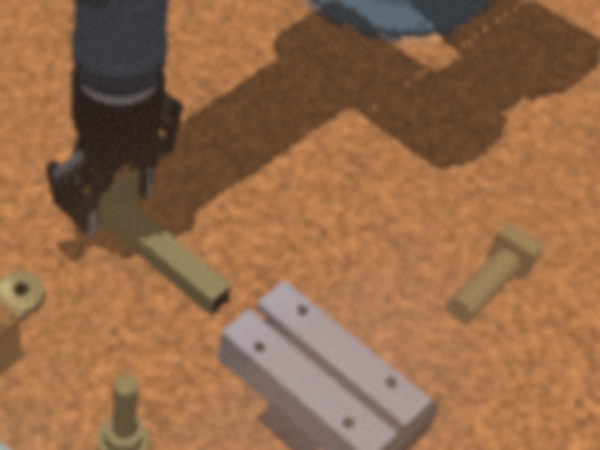

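Call:
step_arm(increments=[[-0.03,0.2,-0.04,0,0,0,1],[0,0.4,0,0,0,0,1],[0,0.4,0,0,0,0,1],[0,0.4,0,0,0,0,1],[0,0.4,0,0,0,0,1]])

```text
t: 14.15
position: [481.9, 12.7, 181.2]
ee_rot: [0.153, 1.564, -0.156]
ft_force: [-0.8, -4.7, 4.8]
grip_width: 59.2
```

```bash
cat >> h.py <<'E'
def g(o=None):
    o=o or monitor.get_obs(); u=np.array([np.cos(np.radians(78.75)),np.sin(np.radians(78.75))]); n=np.array([u[1],-u[0]]); e=o["position"][:2]-[503.7,121.4]
    print("along",(e@u).round(1),"lat",(e@n).round(1)); go(o["position"][:2],None,o)
def tube(i):
    P=cloud(i).reshape(-1,3)-np.array([503.7,121.4,0]); u=np.array([np.cos(np.radians(78.75)),np.sin(np.radians(78.75))]); n=np.array([u[1],-u[0]])
    a=P[:,:2]@u; l=P[:,:2]@n
    for k in range(-80,0,10):
        w=(a>k)&(a<k+10)&(abs(l)<36)&(P[:,2]>19)&(P[:,2]<50)
        if w.sum(): print(k,w.sum(),"lat",l[w].min().round(1),l[w].max().round(1),"z",np.median(P[w,2]).round(1),"amin/max",a[w].min().round(1),a[w].max().round(1))
E
python3 - <<'E'
from h import *
g(); tube(get_image("scene")); tube(get_image("top"))
E
```

```text
along -110.9 lat -0.2
p [481.9  12.7 181.2] yaw_y 78.73 down [ 0.001 -0.002 -1.   ] units [0. 0. 0.] q [-0.1   0.39 -0.54  0.64 -0.    1.66] f [-0.8 -4.7  4.8] w 59.2
-80 32 lat -13.7 11.5 z 24.8 amin/max -79.6 -70.5
-70 33 lat -13.0 11.7 z 24.5 amin/max -69.8 -60.0
-60 34 lat -14.7 10.9 z 24.4 amin/max -59.7 -50.5
-50 35 lat -12.8 10.6 z 24.7 amin/max -49.4 -40.1
-40 33 lat -13.9 9.8 z 25.0 amin/max -39.6 -30.5
-30 38 lat -14.0 11.4 z 24.6 amin/max -30.0 -20.3
-20 37 lat -14.9 9.8 z 24.5 amin/max -19.9 -10.4
-10 25 lat -23.3 33.0 z 25.8 amin/max -10.0 -0.1
```

Call:
step_arm(increments=[[0,0.3,0.02,0,0,0,1],[0,0.4,0,0,0,0,1],[0,0.4,0,0,0,0,1],[0,0.4,0,0,0,0,1],[0,0.4,0,0,0,0,1]])

```text
t: 14.75
position: [493.5, 68.3, 181.2]
ee_rot: [0.153, 1.564, -0.156]
ft_force: [-1.6, -5.9, 6.8]
grip_width: 59.4
```

```bash
python3 -c "
from h import *
g()"
```

```text
along -54.0 lat 0.3
p [493.5  68.3 181.2] yaw_y 78.73 down [ 0.001 -0.002 -1.   ] units [0. 0. 0.] q [ 0.01  0.42 -0.5   0.66 -0.    1.78] f [-1.6 -5.9  6.8] w 59.4
```

Call:
step_arm(increments=[[0,0.3,0,0,0,0,1],[0,0.3,0,0,0,0,1],[0,0.3,0,0,0,0,1],[0,0.15,0,0,0,0,1],[0,0,0,0,0,0,1]])

```text
t: 15.25
position: [499.6, 99.7, 181.2]
ee_rot: [0.154, 1.564, -0.154]
ft_force: [-1.2, -1.3, 5.8]
grip_width: 59.1
```

```bash
python3 -c "
from h import *
g()"
```

```text
along -22.1 lat 0.2
p [499.6  99.7 181.2] yaw_y 78.8 down [ 0.001 -0.    -1.   ] units [0. 0. 0.] q [ 0.07  0.43 -0.46  0.67 -0.    1.84] f [-1.2 -1.3  5.8] w 59.1
```

Call:
step_arm(increments=[[0,0,0,0,0,0,-0.5],[0,0,0,0,0,0,-1],[0,0,0,0,0,0,-1],[-0.6,0,0,0,0,0,-1],[-1,0,0,0,0,0,-1]])

```text
t: 15.75
position: [497.4, 98.5, 226.9]
ee_rot: [0.154, 1.571, -0.155]
ft_force: [0.3, 0.7, 0.1]
grip_width: 85.3
```

Call:
step_arm(increments=[[-0.8,0,0,0,0,0,-1],[0,-0.6,0,0,0,0,1],[0,-0.8,0,0,0,0,1],[0,-0.4,0,0,0,0,1],[0,0,0,0,0,0,1]])

```text
t: 16.25
position: [488.0, 44.6, 252.3]
ee_rot: [0.157, 1.566, -0.156]
ft_force: [-0.4, 0.5, -0.0]
grip_width: 28.3
```

Call:
step_arm(increments=[[0,0,0,0,0,0,1],[0.7,0,0,0,0,0,1],[1,0,0,0,0,0,1],[0.6,0,0,0,0,0,1],[0,0,0,0,0,0,1]])

```text
t: 16.75
position: [486.9, 46.4, 181.1]
ee_rot: [0.154, 1.571, -0.154]
ft_force: [-0.9, -0.2, 0.0]
grip_width: -0.2
```

```bash
python3 - <<'E'
from h import *
g(); tube(get_image("scene"))
E
```

```text
along -76.9 lat -1.9
p [486.9  46.4 181.1] yaw_y 78.78 down [-0.006  0.001 -1.   ] units [0. 0. 0.] q [-0.03  0.4  -0.51  0.66  0.    1.73] f [-0.9 -0.2  0. ] w -0.2
-80 18 lat -16.6 9.5 z 28.2 amin/max -77.7 -70.3
-70 32 lat -10.5 9.8 z 34.6 amin/max -69.9 -65.9
-30 135 lat -31.1 29.6 z 38.5 amin/max -28.1 -20.1
-20 37 lat -12.4 12.4 z 24.8 amin/max -19.0 -10.2
-10 23 lat -35.3 35.6 z 25.2 amin/max -9.8 -0.1
```

Call:
step_arm(increments=[[0,0.4,0.05,0,0,0,1],[0,0.5,0,0,0,0,1],[0,0.35,0,0,0,0,1],[0,0.2,0,0,0,0,1],[0,0.2,0,0,0,0,1]])

```text
t: 17.3
position: [500.0, 94.5, 184.1]
ee_rot: [0.153, 1.564, -0.155]
ft_force: [-0.2, -2.1, 2.0]
grip_width: -0.1
```

```bash
python3 - <<'E'
from h import *
g(); tube(get_image("scene"))
E
```

```text
along -27.1 lat 1.6
p [500.   94.5 184.1] yaw_y 78.75 down [ 0.001 -0.001 -1.   ] units [0. 0. 0.] q [ 0.06  0.43 -0.46  0.68 -0.    1.83] f [-0.2 -2.1  2. ] w -0.1
-40 1 lat 12.8 12.8 z 21.3 amin/max -31.4 -31.4
-30 11 lat -3.9 14.6 z 36.5 amin/max -29.7 -20.2
-20 140 lat -32.2 29.2 z 39.5 amin/max -19.8 -10.1
-10 26 lat -34.8 36.0 z 26.2 amin/max -9.9 -0.0
```

Sliding well; push on gently until the force rises.

Call:
step_arm(increments=[[0,0.12,-0.03,0,0,0,1],[0,0.1,0,0,0,0,1],[0,0.1,0,0,0,0,1],[0,0,0,0,0,0,1]])

```text
t: 17.75
position: [500.7, 103.6, 183.5]
ee_rot: [0.155, 1.565, -0.154]
ft_force: [-0.1, 0.0, 0.4]
grip_width: -0.3
```

```bash
python3 - <<'E'
from h import *
g(); tube(get_image("scene"))
E
```

```text
along -18.1 lat 0.5
p [500.7 103.6 183.5] yaw_y 78.72 down [-0.     0.001 -1.   ] units [0. 0. 0.] q [ 0.08  0.43 -0.46  0.68  0.    1.85] f [-0.1  0.   0.4] w -0.3
-30 2 lat 9.7 11.0 z 20.8 amin/max -22.6 -20.6
-20 10 lat -4.1 13.2 z 36.2 amin/max -17.6 -10.0
-10 94 lat -32.3 33.6 z 44.2 amin/max -8.5 -0.1
```

Call:
step_arm(increments=[[0,0.06,0,0,0,0,1],[0,0.06,0,0,0,0,1],[0,0,0,0,0,0,1]])

```text
t: 18.1
position: [501.0, 105.5, 183.5]
ee_rot: [0.151, 1.566, -0.16]
ft_force: [-1.6, -9.4, 2.8]
grip_width: 0.1
```

Call:
step_arm(increments=[[0,0.06,0,0,0,0,1],[0,0.06,0,0,0,0,1],[0,0,0,0,0,0,1]])

```text
t: 18.4
position: [501.1, 106.8, 183.5]
ee_rot: [0.146, 1.566, -0.168]
ft_force: [-3.1, -19.9, 7.1]
grip_width: 0.0
```

Call:
step_arm(increments=[[0,-0.3,0,0,0,0,1],[0,-0.8,0,0,0,0,1],[-0.5,-1,0,0,0,0,1],[-1,-1,0,0,0,0,1],[-1,-1,0,0,0,0,1]])

```text
t: 18.9
position: [477.2, -10.9, 258.8]
ee_rot: [0.155, 1.567, -0.153]
ft_force: [1.6, 0.1, -0.8]
grip_width: 0.0
```

Call:
step_arm(increments=[[-1,-1,0,0,0,0,1],[-1,-1,0,0,0,0,1],[-1,-1,0,0,0,0,1],[-0.5,-0.5,0,0,0,0,1],[0,0,0,0,0,0,1]])

```text
t: 19.4
position: [458.3, -115.0, 366.0]
ee_rot: [0.156, 1.559, -0.158]
ft_force: [0.7, 0.0, 0.7]
grip_width: -0.2
```

```bash
python3 - <<'E'
from h import *
g(); s=get_image("scene"); d=get_image("top")
for i in (s,d): tube(i); print()
for n,i in(("scene",s),("top",d)):
    P=cloud(i).reshape(-1,3)-np.array([503.7,121.4,0]); u=np.array([np.cos(np.radians(78.75)),np.sin(np.radians(78.75))]); nn=np.array([u[1],-u[0]]); a=P[:,:2]@u; l=P[:,:2]@nn
    w=(abs(l)<36)&(a>-30)&(a<200)&(P[:,2]>35)&(P[:,2]<52); print(n,"gauge+plate extent",np.percentile(a[w],[0.2,99.8]).round(1))
a=cv2.resize(s["frame"][190:300,280:400],None,fx=3.3,fy=3.3,interpolation=2)
b=cv2.resize(d["frame"][170:280,130:250],None,fx=3.3,fy=3.3,interpolation=2)
cv2.imwrite("pics/g5.png",np.hstack([a,b])[...,::-1])
E
```

```text
along -240.7 lat 1.5
p [ 458.3 -115.   366. ] yaw_y 78.54 down [ 0.006 -0.001 -1.   ] units [0. 0. 0.] q [-0.38  0.18 -0.28  1.1   0.    1.39] f [0.7 0.  0.7] w -0.2
-10 80 lat -35.4 33.3 z 43.6 amin/max -7.6 -0.2

-10 84 lat -34.2 28.0 z 43.4 amin/max -6.7 -0.0

scene gauge+plate extent [ -6.3 157.3]
top gauge+plate extent [ -6.3 158.2]
```

View pics/g5.png

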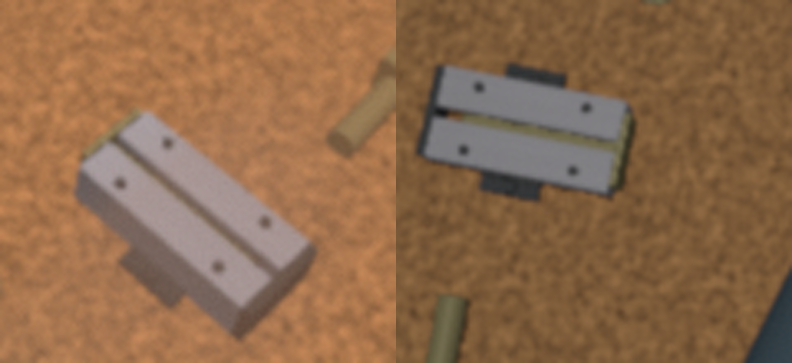

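```bash
python3 -c "
from plant import workorder
print(workorder.sign_off())"
```

```text
the job is handed in; nothing more can be done
None
```

The bracket is in the gauge with its end plate flush on the mouth, and I handed the job in at about 19.5 s; no verdict was reported.

- **Out of the carton:** I gripped the tube about 18 mm from its tip and drew it straight out. I carried it over to the gauge, turned it about 103°, set it down in line with the mouth and let go. It lay flat, with the plate about 160 mm short of the mouth.
- **Into the gauge:** I regripped it by the sides of the end plate and slid the tube in until the plate was about 19 mm short. I then released it and pushed the plate the rest of the way with closed fingers, until the force rose to about 20 N, and drew the arm clear.

**Last checks:**
- **Fit:** gauge plus plate measured 163.6 mm (scene camera) and 164.5 mm (top camera), against 164 mm when fully home. The tube shows through the sight slot, almost to its closed end.
- **Arm:** clear of everything, with almost no wrist force.
- **Bystanders:** the arm's path stayed clear of them and I felt no contact, but I did not re-measure their positions at the end.

No check failed or disagreed. The two cameras differ by about 1 mm, within their stated calibration.

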